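# Weigh the caddy of paint pots on the spring scale

### The arm

A 6-joint arm with a two-finger parallel gripper is mounted at the origin on the work surface. World frame = base frame: x ahead of the robot, y to its left, z up, the work surface at z = 0. Lengths are in m, angles in rad, forces in N, time in s.
With the tool pointing down it reaches from about 0.35 to 0.85 m from the base axis. Payload 8.1 kg.
Tool frame: the origin (TCP) lies midway between the tips of the shut fingers; the grasp point (between the pads) lies 19 mm behind it (robot.grip_point_offset is the distance from the TCP to the grasp point, in m); z points along the fingers, y is the line along which they close (so a half turn about z gives the same grasp; the last joint's range is limited). The gripper opens to 93 mm and grips with 3 to 60 N. Pads are 15 mm wide; open, the fingers measure 128 mm over their backs; the gripper's body (75 mm by 188 mm) begins 65 mm behind the grasp point.
Start: joints at [-1.379, 0.13, 1.488, -0, 1.523, -0.085], TCP at [0.164, -0.577, 0.219] pointing down, gripper open.
Joint ranges: [-2.96, 2.96], [-0.89, 2.26], [0.02, 2.5], [-1.34, 4.48], [0, 2.73], [-2.66, 2.66]. Speed limits (rad/s): [2.39, 2.39, 2.79, 3.14, 3.14, 3.14].

### API

Orientations are given as a rotation vector (axis times angle).
In Python, from plant import robot, read_camera, job gives the robot as it stands.
- The arm moves only by the shell command python3 -m inch 'ROWS' [FORCE]. ROWS is JSON, one flat list of numbers, 5 for each row, row after row: the shift along the world's x, y, z in mm, then the turn about the world's z in degrees, then the opening in per cent of the stroke, from 0 (shut) to 100 (fully open). In form: [dx, dy, dz, yaw, hand, dx, dy, dz, yaw, hand, ...]. A call has 1 to 10 rows; each row is the pose to reach, as a shift and turn from the pose commanded when the call began; what a row does not reach only later rows make up. A row lasts 1/12 s, in which the tool goes at most 41.7 mm and 7.16 degrees, less where a joint would pass 70% of its speed; a pose out of reach is approached as far as the arm can. A call with a gripper value outside its range is refused whole. The fingers move at their own pace and stop on an object; FORCE is the grip in N (left out, the last holds). Time passes only in rows, so rows that repeat a pose let the fingers close. It gives the time, the measured TCP pose, the force, the opening and the grip force at its end, in the units of the state.
- robot.read_state(): the state, without advancing time (a new reading comes with each control period).
- read_camera(name): name is "side" or "top" or "wrist"; returns a dict with "image" (420x560x3 uint8, blue, green, red), "K" (3x3 intrinsics, pixels), "extrinsics" (4x4, takes a point from world to camera coordinates); the wrist camera has in their place "mount" (4x4, takes a point from camera to tool coordinates, whose origin is the TCP and whose axes are the flange's). Camera axes: x right, y down, z forward; pixel columns grow to the right and rows downward; lengths in m; the calibration is good to about 2 mm. A picture is of the moment at which its call begins: read the wrist's pose just before it. There is no depth.
- job.close_job(): hands the job in; it is judged then, once.
The state is a dict: "t": time; "q": joint angles; "dq": joint speeds; "joint_torque": joint torques, N m; "tool_pos": TCP position; "orientation": TCP orientation; "force": force on the tool from outside, world axes, zero at the start; "wrist_torque": the same for the moment, N m; "opening": finger opening in m; "gripper_force": force on a finger pad.
Only numpy, scipy, OpenCV 4.12 (cv2) and the standard library are available. Lean on these libraries where they do the work, as an engineer would, in place of code of your own. Each camera call takes 0.05 s, during which the arm holds its last target. There are 200 camera calls.

### The job

Weigh the caddy of paint pots: lift it by its orange grip, bring the peak of its wire handle over the scale's hook, and lower it slowly in your grip until the spring alone carries its whole weight. Only then let go, so gently that the red pointer does not jump, and leave the caddy hanging free, upright and still. Keep it upright throughout, never press down hard on the hook, and leave the tin, the brush pot and the spray can where they stand.

Things in the scene. Friction and masses are not known exactly. Their poses are not given: they have to be found in the camera images.
- caddy: Loose aluminium tray 110 (x) by 130 (y) by 35 mm with four capped pots fixed in it, to 60 mm. Origin: centre of its underside, z up. Rigid white 7 mm wire handle in its y-z plane: uprights at y = +-62.5 mm, sloping from 112 mm up to a peak at the middle. Open under the peak, so a hook along its x axis enters from either side. Mass unknown, 0.25 to 0.95 kg, different each time: feel it.
- caddy_grip (a point): Centre of the orange grip block on top of the caddy: 18 x 18 mm square (faces along the caddy's x and y axes) and 36 mm tall, 182 mm above the caddy's underside, 42 mm straight above the peak of the wire handle.
- caddy_eye (a point): Centre line of the 7 mm handle wire at its peak, 140 mm above the underside: what must sit in the hook's seat. Hung, it lies about 7 to 8 mm above hook_seat. Axes as the caddy's. A 12 mm round stem, 26 mm tall, stands on it and carries the orange grip.
- scale: Spring scale fixed to the bench: white 34 mm square column, 336 mm tall, with black ticks each 10 mm, on a dark base plate 130 x 170 mm. Origin on the bench straight below the hook's seat; the column stands 130 mm from there along the scale's +x, the plate begins 80 mm from there. The hook arm reaches from the column along -x; its open tip points to -x.
- hook_seat (a point): Lowest point of the hook's seat, on the centre line of its 8 mm round steel bar; 245 mm above the bench unloaded, sinking with load. Axes as the scale's. The hook bends up to its tip 20 mm along -x and 22 mm up (rounded end 26 mm up), and on the column's side to 10 mm up at 30 mm along +x, then runs on nearly level to the column.
- pointer (a joint): How far the red sleeve (the pointer) and the hook with it have gone down along the column, in m: 0 unloaded, 0.09 at the bottom stop. Spring 120 N/m (8.3 mm per newton), lightly damped. The spring mechanism is delicate: it must never be pressed with over 15 N, and the pointer must never move faster than 0.05 m/s.
- tin: Bystander: plain steel paint tin, 72 mm across, 80 mm tall; origin at the centre of its underside.
- brush_pot: Bystander: white ceramic pot, 80 mm across, 100 mm tall, with brushes standing up to about 220 mm; origin at the centre of its underside.
- spray_can: Bystander: aluminium spray can with a blue band, 64 mm across, 190 mm tall; origin at the centre of its underside.

How it is judged:
On the way, in this order (a step that is already met when the one before it is completed fails the run):
1. the caddy is lifted clear of the bench, in the grip (height (world z) of caddy above 0.03 m and contact force between the fingers and caddy above 0.5 N and contact force between caddy and scale below 0.1 N), for 0.2 s.
2. the handle's peak sits on the hook and the hook has gone down at least 8 mm, while the caddy is still held (distance between caddy_eye and hook_seat below 0.014 m and value of joint pointer above 0.008 m and contact force between the fingers and caddy above 0.5 N), for 0.2 s.
At the end, for the whole second after the job is handed in: The caddy hangs on the hook, handle peak within 14 mm of the seat, tilt under 0.2 rad, underside over 15 mm above the bench; pointer over 10 mm down and settled (10 mm/s), caddy still (40 mm/s, 0.25 rad/s); tin, brush pot and spray can within 20 mm of their places (distance between caddy_eye and hook_seat below 0.014 m and value of joint pointer above 0.01 m and velocity of joint pointer between -0.01 and 0.01 m/s and angle between caddy_eye's own z axis and vertical below 0.2 rad and height (world z) of caddy above 0.015 m and linear speed of caddy below 0.04 m/s and angular speed of caddy below 0.25 rad/s and distance of each of tin, brush_pot, spray_can from where it was at the start of the episode below 0.02 m); the robot touches nothing.
It fails at once if the pointer jumped: it moved faster than 50 mm/s (velocity of joint pointer above 0.05 m/s or velocity of joint pointer below -0.05 m/s).
It fails at once if the hook was pressed or pulled by the caddy with more than 15 N (contact force between caddy and scale above 15 N).
It fails at once if the caddy was tipped by more than 0.4 rad (angle between caddy_eye's own z axis and vertical above 0.4 rad).
It fails at once if the tin, brush pot or spray can was moved by more than 20 mm (distance of any of tin, brush_pot, spray_can from where it was at the start of the episode above 0.02 m).
It also fails if it takes over 72 s, if anything falls off the work surface, if the arm or the gripper's body presses on something with over 40 N, if the wrist force passes 120 N, or if a joint passes its speed limit or range.

## Working session

There is one attempt and no reset: what is moved stays moved. The work goes in short steps, Python scripts to look and compute and a shell command to move; the robot and the scene stay as the last step left them, time stands still between calls to the robot, and variables do not carry over. Pictures are saved under pics/ and viewed, at most 10 in all, crops included, and the job is handed in when it is done.

```bash
mkdir -p pics
python3 - <<'E'
from plant import robot, read_camera
import cv2, pickle
d={}
for n in("side","top"):
    c=read_camera(n); d[n]=c; cv2.imwrite(f"pics/{n}0.png",c["image"])
    print(n,c["K"],c["extrinsics"])
pickle.dump(d,open("cams.pkl","wb"))
s=robot.read_state(); print(s)
E
```

```text
side [[543.82005957   0.         273.1072363 ]
 [  0.         543.82005957 211.30876502]
 [  0.           0.           1.        ]] [[ 0.91305674 -0.40737782 -0.01925377 -0.48490716]
 [-0.22637946 -0.46698475 -0.85479681  0.2499286 ]
 [ 0.33923405  0.78483664 -0.51860554  1.56994711]
 [ 0.          0.          0.          1.        ]]
top [[488.32116189   0.         278.18862877]
 [  0.         488.32116189 213.13708264]
 [  0.           0.           1.        ]] [[ 3.53337092e-02 -9.99375180e-01  8.82080861e-04 -5.98607556e-03]
 [-9.76945254e-01 -3.47266048e-02 -2.10646704e-01  5.72591215e-01]
 [ 2.10545720e-01  6.58118468e-03 -9.77561859e-01  1.25733154e+00]
 [ 0.00000000e+00  0.00000000e+00  0.00000000e+00  1.00000000e+00]]
{'t': 0.1, 'q': array([-1.37942121e+00,  1.31093021e-01,  1.48915671e+00, -1.16020777e-05,
        1.52299073e+00, -8.54220925e-02]), 'dq': array([-0.00058808, -0.00078574, -0.00216596, -0.00240172, -0.00025099,
        0.00075936]), 'joint_torque': array([-3.99477794e-04, -5.61341536e+01, -4.93095767e+01,  7.67460745e-02,
        2.90790852e-02, -8.36423624e-05]), 'tool_pos': array([ 0.16387369, -0.57666183,  0.21769544]), 'orientation': array([-3.10992406e+00, -4.33179309e-01,  1.55155180e-04]), 'force': array([-0.514988  , -0.82536025,  0.7988447 ]), 'wrist_torque': array([ 0.00227155, -0.04130515, -0.0042556 ]), 'gripper_force': 0.0, 'opening': 0.09306266894072693}
```

View pics/side0.png

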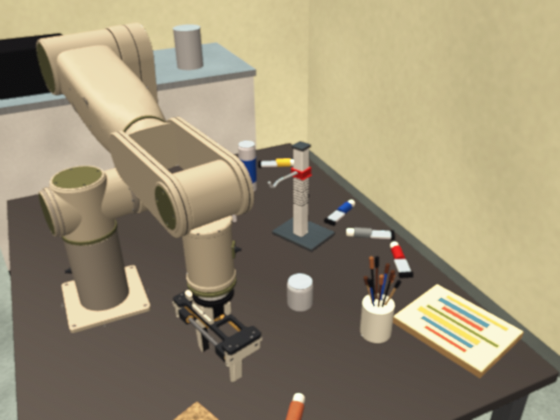

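View pics/top0.png

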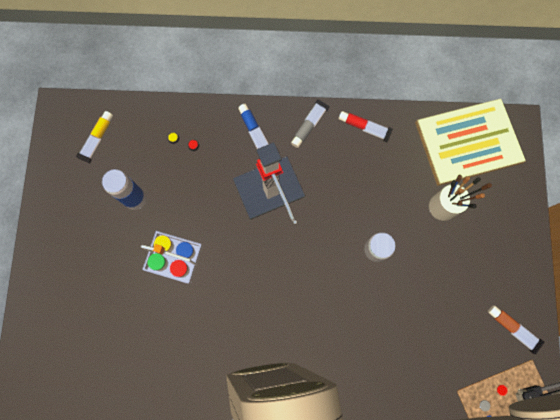

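Top view: the caddy is at about (172,257), the scale at (270,180) with its hook tip at about (295,221), the spray can at (120,190), the tin at (380,247) and the brush pot at (450,200). In the side view the arm hides the caddy. I'll enlarge the caddy and scale.

Run:
```python
import cv2, pickle, numpy as np
d=pickle.load(open("cams.pkl","rb"));im=d["top"]["image"]
a=cv2.resize(im[225:290,130:210],(400,325),interpolation=cv2.INTER_CUBIC) #x5
b=cv2.resize(im[140:230,225:305],(400,450),interpolation=cv2.INTER_CUBIC)
o=np.zeros((450,800,3),np.uint8);o[:325,:400]=a;o[:,400:]=b
cv2.imwrite("pics/crop1.png",o)
```

```text
(no output)
```

View pics/crop1.png

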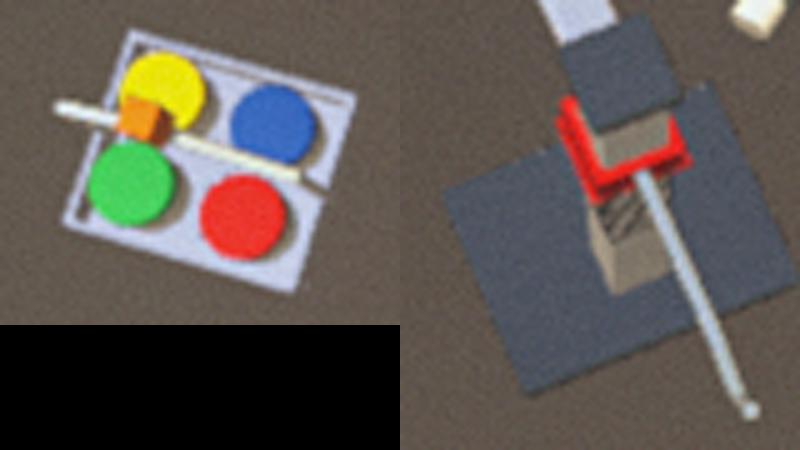

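```bash
cat > h.py <<'E'
import numpy as np
def ray(c,u,v,z):
    K,E=c["K"],c["extrinsics"];R,t=E[:3,:3],E[:3,3]
    o=-R.T@t;d=R.T@np.linalg.solve(K,[u,v,1.]);return o+d*(z-o[2])/d[2]
def proj(c,P):
    E=c["extrinsics"];p=c["K"]@(E[:3,:3]@np.asarray(P)+E[:3,3]);return p[:2]/p[2]
E
python3 - <<'E'
import pickle,numpy as np
from h import *
c=pickle.load(open("cams.pkl","rb"))["top"]
A=lambda x,y,z:ray(c,x/5+130-.4,y/5+225-.4,z)
B=lambda x,y,z:ray(c,(x-400)/5+225-.4,y/5+140-.4,z)
def show(n,P):
    P=np.array(P);print(n,P.mean(0).round(4),[ (round(float(np.linalg.norm(P[(i+1)%4]-P[i])),4),round(float(np.degrees(np.arctan2(*(P[(i+1)%4]-P[i])[1::-1]))),1)) for i in range(4)])
show("tray",[A(*p,.035) for p in[(132,30),(355,95),(295,292),(65,222)]])
show("plate",[B(*p,.01) for p in[(443,188),(708,82),(800,285),(527,393)]])
show("cap",[B(*p,.336) for p in[(562,45),(645,15),(680,95),(597,130)]])
print("grip",A(141,117,.2));print("wireend",A(60,107,.112),A(300,178,.112)); print("tip",B(751,409,.271))
for n,u,v,z in[("can",117,183,.19),("tin",382,245,.08),("pot",440,207,.1)]:print(n,ray(c,u,v,z))
E
```

```text
tray [0.4484 0.2972 0.035 ] [(0.1282, -104.2), (0.11, 167.0), (0.1305, 75.4), (0.1091, -14.2)]
plate [0.659  0.0447 0.01  ] [(0.1641, -65.2), (0.131, -154.8), (0.1658, 114.1), (0.1291, 24.5)]
cap [0.6447 0.0376 0.336 ] [(0.0388, -67.1), (0.0398, -155.4), (0.0394, 115.9), (0.0418, 23.8)]
grip [0.44784044 0.29570121 0.2       ]
wireend [0.46321647 0.35971084 0.112     ] [0.43127294 0.23448647 0.112     ]
tip [ 0.50952152 -0.02516232  0.271     ]
can [0.60640104 0.41262592 0.19      ]
tin [ 0.49256724 -0.2610248   0.08      ]
pot [ 0.59561177 -0.41000869  0.1       ]
```

Everything agrees with the given sizes: tray 110 x 130, and column to hook tip 149 mm. The caddy is at (0.448, 0.2965), yaw -14.3°. The seat is at (0.527, -0.017) and the scale's yaw is +24.7°. I'll grasp along the caddy's y axis, which means a yaw turn of about -30°.

```bash
python3 -m inch '[256,327,131,-30,100,256,327,131,-30,100,256,327,131,-30,100,256,327,131,-30,100,256,327,131,-30,100,256,327,131,-30,100,256,327,131,-30,100,256,327,131,-30,100,256,327,131,-30,100,256,327,131,-30,100]' && python3 -m inch '[28,547,0,0,100,28,547,0,0,100,28,547,0,0,100,28,547,0,0,100,28,547,0,0,100,28,547,0,0,100,28,547,0,0,100,28,547,0,0,100,28,547,0,0,100,28,547,0,0,100]'
```

```text
t: 0.93
tool_pos: [0.4083, -0.264, 0.3437]
orientation: [-3.118, 0.387, 0.0]
force: [1.1, -0.5, 0.3]
opening: 0.0931
gripper_force: 0.0
t: 1.77
tool_pos: [0.4283, 0.1523, 0.3431]
orientation: [3.118, -0.387, 0.0]
force: [0.7, -1.1, -0.4]
opening: 0.0929
gripper_force: 0.0
```

```bash
python3 -m inch '[18,143,-40,0,100,18,143,-40,0,100,18,143,-40,0,100,18,143,-40,0,100,18,143,-40,0,100,18,143,-40,0,100]'
python3 - <<'E'
from plant import robot, read_camera
import cv2, numpy as np
from scipy.spatial.transform import Rotation as R
from h import proj
s=robot.read_state(); c=read_camera("wrist"); cv2.imwrite("pics/w1.png",c["image"])
T=np.eye(4);T[:3,:3]=R.from_rotvec(s["orientation"]).as_matrix();T[:3,3]=s["tool_pos"]
E=np.linalg.inv(T@c["mount"]); c["extrinsics"]=E
import pickle;pickle.dump(c,open("w1.pkl","wb"))
print(s["tool_pos"],s["q"]); print("expect grip top px",proj(c,[.448,.2965,.2]))
E
```

```text
t: 2.27
tool_pos: [0.4461, 0.294, 0.3017]
orientation: [3.116, -0.382, -0.004]
force: [0.8, -0.4, -0.8]
opening: 0.0929
gripper_force: 0.0
[0.44605848 0.29400244 0.30174363] [ 4.86865030e-01 -6.45254407e-02  1.53745673e+00 -1.36588215e-04
  1.67181822e+00  2.30189257e+00]
expect grip top px [280.30350787 209.41270925]
```

View pics/w1.png

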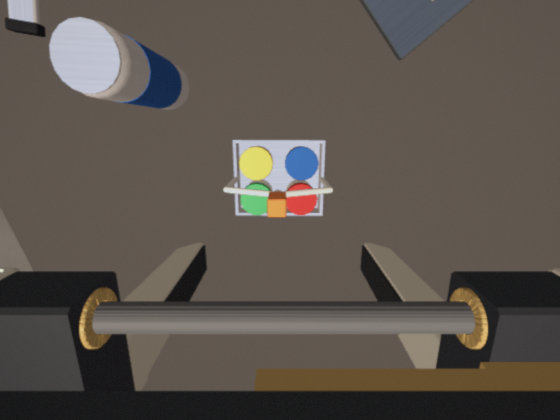

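The wrist view shows the orange grip at about (277,204), the tray aligned with the image axes, and both fingers straddling it. I'll measure the grip precisely.

Run:
```python
import pickle,cv2,numpy as np
from h import *
c=pickle.load(open("w1.pkl","rb"));im=c["image"]
cv2.imwrite("pics/w1c.png",cv2.resize(im[130:230,215:345],(780,600),interpolation=cv2.INTER_CUBIC))
for n,dx,dy,z in[("top",0,0,.2),("bot",0,0,.164),("tray",0,0,.035)]:
    a=np.radians(-14.3);h=.009 if z>.1 else .055;k=.009 if z>.1 else .065
    print(n,[proj(c,[.448+x*np.cos(a)-y*np.sin(a),.2965+x*np.sin(a)+y*np.cos(a),z]).round(1).tolist() for x,y in[(h,k),(h,-k),(-h,-k),(-h,k)]])
```

```text
top [[270.5, 199.9], [290.2, 200.0], [289.9, 218.8], [270.6, 218.7]]
bot [[271.9, 191.7], [289.3, 191.8], [289.1, 208.7], [271.9, 208.6]]
tray [[235.0, 140.2], [327.7, 140.9], [324.3, 216.0], [237.7, 215.5]]
```

View pics/w1c.png

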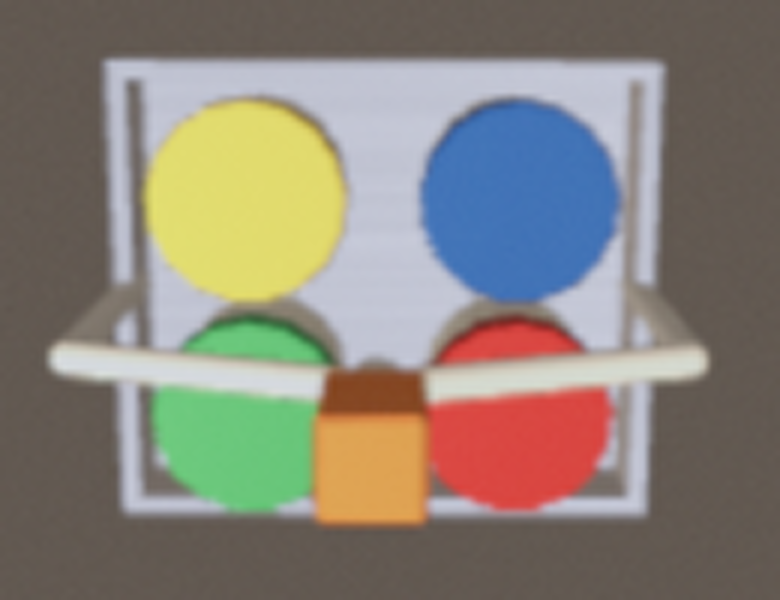

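The grip's top face centre is at about (277,208), against a predicted (280.3,209.4), so I correct by about +1.5 mm in x and +2.5 mm in y, then descend.

```bash
python3 -m inch '[2,3,-25,0,100,2,3,-50,0,100,2,3,-75,0,100,2,3,-95,0,100,2,3,-110,0,100,2,3,-122,0,100,2,3,-132,0,100,2,3,-139,0,100,2,3,-139,0,100,2,3,-139,0,100]' && python3 -m inch '[0,0,0,0,50,0,0,0,0,25,0,0,0,0,15,0,0,0,0,10,0,0,0,0,5,0,0,0,0,0,0,0,0,0,0,0,0,0,0,0]' 40 && python3 -m inch '[0,0,0,0,0,0,0,0,0,0,0,0,0,0,0]'
```

```text
t: 3.15
tool_pos: [0.4492, 0.296, 0.1648]
orientation: [-3.117, 0.387, -0.001]
force: [-0.6, -0.4, -0.5]
opening: 0.0933
gripper_force: 0.0
t: 3.82
tool_pos: [0.4489, 0.2962, 0.1643]
orientation: [3.118, -0.387, -0.0]
force: [0.0, 0.8, 0.0]
opening: 0.0441
gripper_force: 0.0
t: 4.07
tool_pos: [0.4489, 0.2962, 0.1643]
orientation: [-3.118, 0.387, 0.0]
force: [0.6, 1.6, 0.8]
opening: 0.0242
gripper_force: 1.8
```

```bash
python3 -m inch '[0,0,0,0,0,0,0,0,0,0,0,0,0,0,0,0,0,0,0,0,0,0,0,0,0]' && python3 -m inch '[0,0,4,0,0,0,0,8,0,0,0,0,14,0,0,0,0,20,0,0,0,0,28,0,0,0,0,36,0,0,0,0,44,0,0,0,0,50,0,0,0,0,50,0,0,0,0,50,0,0]' && python3 -m inch '[0,0,0,0,0,0,0,0,0,0,0,0,0,0,0,0,0,0,0,0]'
```

```text
t: 4.48
tool_pos: [0.4488, 0.2961, 0.1641]
orientation: [3.117, -0.387, -0.001]
force: [-0.3, 0.6, -2.4]
opening: 0.0179
gripper_force: 40.0
t: 5.32
tool_pos: [0.4493, 0.2964, 0.215]
orientation: [-3.117, 0.387, -0.002]
force: [0.3, -0.9, -6.4]
opening: 0.0174
gripper_force: 40.0
t: 5.65
tool_pos: [0.4487, 0.296, 0.2138]
orientation: [3.117, -0.387, -0.001]
force: [-0.1, -0.3, -5.7]
opening: 0.018
gripper_force: 40.0
```

It's held, at about 0.6 kg. I'll carry it to a staging point behind the hook tip, turning +39° on the way.

```bash
python3 -m inch '[0,-8,15,0,0,-2,-22,32,2,0,-5,-42,50,6,0,-8,-66,66,11,0,-11,-92,80,16,0,-14,-118,90,21,0,-17,-144,96,26,0,-19,-170,98,31,0,-21,-194,98,36,0,-22,-216,98,39,0]' && python3 -m inch '[0,-22,0,0,0,0,-46,0,0,0,0,-70,0,0,0,0,-94,0,0,0,0,-114,0,0,0,0,-128,0,0,0,0,-138,0,0,0,0,-143,0,0,0,0,-143,0,0,0,0,-143,0,0,0]'
python3 - <<'E'
from plant import robot, read_camera
import cv2,pickle,numpy as np
from h import proj
s=robot.read_state();print(s["tool_pos"],s["orientation"],s["force"],s["opening"])
d={n:read_camera(n) for n in("side","top")};pickle.dump(d,open("c2.pkl","wb"))
a,b=d["side"]["image"],d["top"]["image"]
eye=s["tool_pos"]-[0,0,.024];seat=[.527,-.017,.245]
u=proj(d["side"],seat).astype(int);v=proj(d["top"],eye).astype(int);print(u,v,proj(d["side"],eye))
o=np.zeros((600,800,3),np.uint8)
p=lambda im,c,w,h:im[c[1]-h:c[1]+h,c[0]-w:c[0]+w]
o[:,:500]=cv2.resize(p(a,(u[0]-20,u[1]+10),50,60),(500,600),interpolation=cv2.INTER_CUBIC)
o[:,500:]=cv2.resize(p(b,(v[0]+0,v[1]-20),40,80),(300,600),interpolation=cv2.INTER_CUBIC)
cv2.imwrite("pics/c2.png",o)
E
```

```text
t: 6.48
tool_pos: [0.4267, 0.0788, 0.3127]
orientation: [3.066, 0.683, 0.001]
force: [-0.4, -0.1, -6.2]
opening: 0.0181
gripper_force: 40.0
t: 7.32
tool_pos: [0.427, -0.0624, 0.3123]
orientation: [-3.067, -0.676, -0.0]
force: [0.4, 0.3, -6.2]
opening: 0.0178
gripper_force: 40.0
[ 0.42696565 -0.06236415  0.31226791] [-3.06743761e+00 -6.76005674e-01 -5.67094057e-05] [ 0.36240622  0.32842451 -6.23357213] 0.017793864355855914
[272 187] [311 257] [246.13482433 188.35050123]
```

View pics/c2.png

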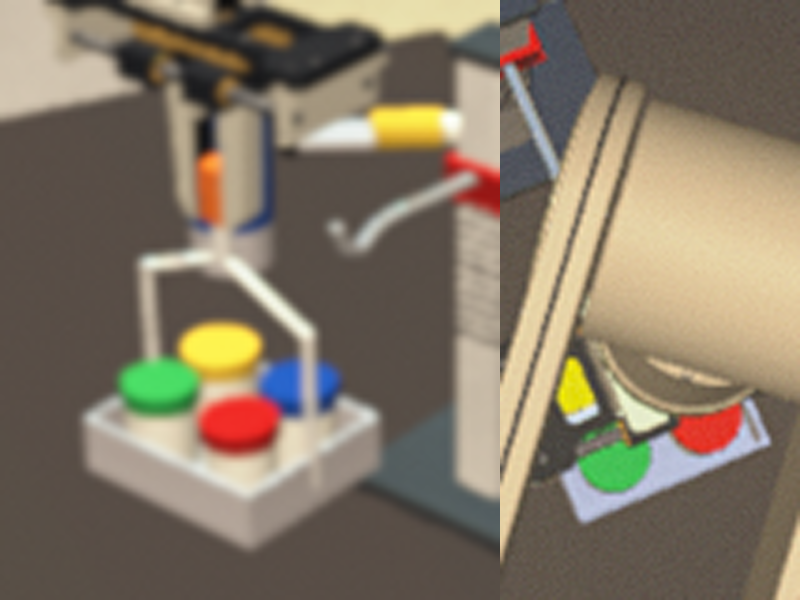

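Side view (5x crop): the caddy hangs upright in the grip. The eye is at crop (222,258), i.e. pixel (246,188), as predicted. The hook's seat is at crop (353,247), i.e. pixel (272,186), also as predicted. I'll slide along the hook axis over the tip.

```bash
python3 -m inch '[8,4,0,0,0,20,9,0,0,0,33,15,0,0,0,47,22,0,0,0,61,28,0,0,0,75,35,0,0,0,87,40,0,0,0,95,44,0,0,0,100,46,0,0,0,100,46,0,0,0]' && python3 -m inch '[0,0,-2,0,0,0,0,-4,0,0,0,0,-7,0,0,0,0,-10,0,0,0,0,-12,0,0,0,0,-14,0,0,0,0,-14,0,0,0,0,-14,0,0]'
python3 - <<'E'
from plant import robot, read_camera
import cv2,numpy as np
from h import proj
s=robot.read_state();print(s["tool_pos"],s["orientation"],s["force"],s["wrist_torque"])
c=read_camera("side");eye=s["tool_pos"]-[0,0,.024]
print(proj(c,eye),proj(c,[.527,-.017,.245]))
cv2.imwrite("pics/c3.png",cv2.resize(c["image"][137:237,222:322],(600,600),interpolation=cv2.INTER_CUBIC))
E
```

```text
t: 8.25
tool_pos: [0.5276, -0.0159, 0.3119]
orientation: [-3.067, -0.678, 0.001]
force: [0.8, 0.4, -6.8]
opening: 0.018
gripper_force: 40.0
t: 8.92
tool_pos: [0.5268, -0.0169, 0.2982]
orientation: [-3.068, -0.676, 0.0]
force: [-0.2, 0.7, -6.0]
opening: 0.0176
gripper_force: 40.0
[ 0.52680607 -0.0168822   0.29818335] [-3.06792182e+00 -6.75980412e-01  3.69012480e-04] [-0.21668325  0.74604925 -6.03230367] [-0.00323083  0.00875982 -0.00217823]
[272.3204757  178.60313743] [272.59395382 187.34901881]
```

View pics/c3.png

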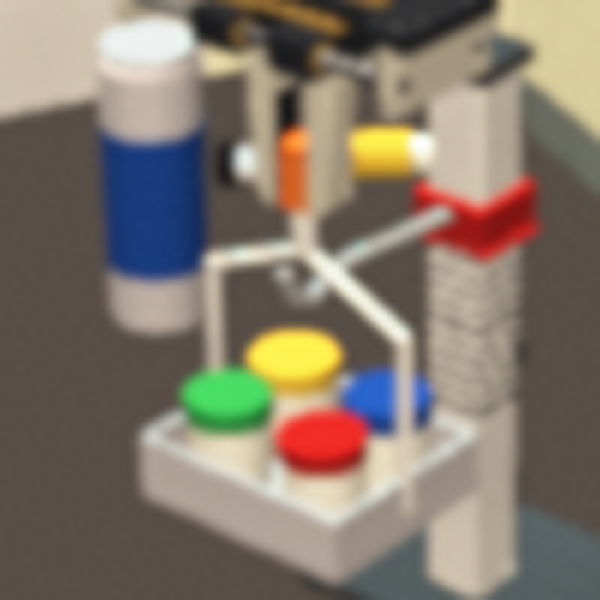

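The hook passes through under the peak, with its seat at about crop (303,295) and the eye right above it at (303,250). I'll lower slowly.

```bash
python3 -m inch '[0,0,-2,0,0,0,0,-4,0,0,0,0,-6,0,0,0,0,-8,0,0,0,0,-10,0,0,0,0,-12,0,0,0,0,-13,0,0,0,0,-14,0,0,0,0,-15,0,0,0,0,-16,0,0]' && python3 -m inch '[0,0,-1,0,0,0,0,-2,0,0,0,0,-3,0,0,0,0,-4,0,0,0,0,-5,0,0,0,0,-6,0,0,0,0,-7,0,0,0,0,-8,0,0,0,0,-9,0,0,0,0,-10,0,0]' && python3 -m inch '[0,0,-1,0,0,0,0,-2,0,0,0,0,-3,0,0,0,0,-4,0,0,0,0,-5,0,0,0,0,-6,0,0,0,0,-7,0,0,0,0,-8,0,0,0,0,-9,0,0,0,0,-10,0,0]'
```

```text
t: 9.8
tool_pos: [0.527, -0.0168, 0.2823]
orientation: [3.068, 0.676, 0.0]
force: [0.3, -0.5, -6.4]
opening: 0.0178
gripper_force: 40.0
t: 10.63
tool_pos: [0.527, -0.0168, 0.2723]
orientation: [3.068, 0.676, 0.0]
force: [0.2, 0.2, -5.8]
opening: 0.0177
gripper_force: 40.0
t: 11.47
tool_pos: [0.527, -0.0168, 0.2623]
orientation: [3.068, 0.676, 0.0]
force: [0.6, -0.3, -3.8]
opening: 0.0175
gripper_force: 40.0
```

```bash
python3 -m inch '[0,0,-1,0,0,0,0,-2,0,0,0,0,-3,0,0,0,0,-4,0,0,0,0,-5,0,0,0,0,-6,0,0,0,0,-7,0,0,0,0,-8,0,0,0,0,-9,0,0,0,0,-10,0,0]' && python3 -m inch '[0,0,-1,0,0,0,0,-2,0,0,0,0,-3,0,0,0,0,-4,0,0,0,0,-5,0,0,0,0,-6,0,0,0,0,-7,0,0,0,0,-8,0,0,0,0,-9,0,0,0,0,-10,0,0]' && python3 -m inch '[0,0,-1,0,0,0,0,-2,0,0,0,0,-3,0,0,0,0,-3,0,0,0,0,-3,0,0,0,0,-3,0,0]'
```

```text
t: 12.3
tool_pos: [0.527, -0.0168, 0.2523]
orientation: [3.068, 0.676, 0.0]
force: [-0.1, 0.2, -3.2]
opening: 0.0178
gripper_force: 40.0
t: 13.13
tool_pos: [0.527, -0.0168, 0.2423]
orientation: [3.068, 0.676, 0.0]
force: [-0.0, -0.1, -2.6]
opening: 0.0178
gripper_force: 40.0
t: 13.63
tool_pos: [0.527, -0.0168, 0.2394]
orientation: [3.068, 0.676, 0.0]
force: [0.9, -0.4, -1.2]
opening: 0.0178
gripper_force: 40.0
```

Run:
```python
from plant import robot, read_camera
import cv2,numpy as np
F=[]
for i in range(12):
    c=read_camera("side");s=robot.read_state();F.append(np.r_[s["force"],s["wrist_torque"]])
F=np.array(F);print(s["tool_pos"],F.mean(0).round(3),F.std(0).round(3))
cv2.imwrite("pics/c4.png",cv2.resize(c["image"][137:257,222:322],(500,600),interpolation=cv2.INTER_CUBIC))
```

```text
[ 0.52698154 -0.01679673  0.23935986] [ 0.577 -0.185 -1.605 -0.019 -0.104 -0.01 ] [0.403 0.581 0.458 0.031 0.049 0.028]
```

View pics/c4.png

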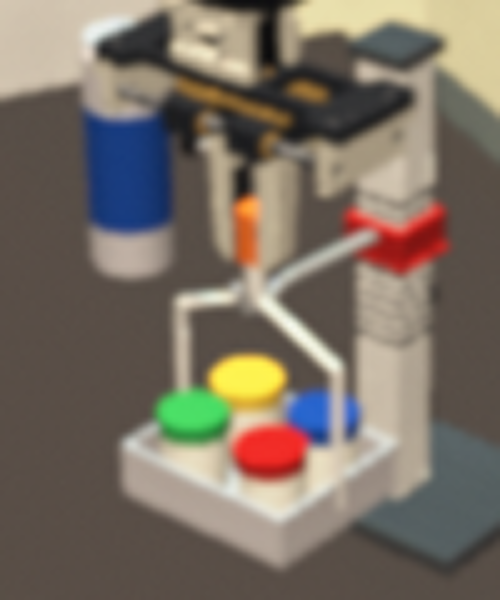

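The wire peak sits in the hook and the sleeve has gone down about 35 mm. About 1.6 N is still in the grip, so I lower further.

```bash
cat > f.py <<'E'
from plant import robot, read_camera
import numpy as np,sys
F=[]
for i in range(int(sys.argv[1])):
    read_camera("side");s=robot.read_state();F.append(np.r_[s["force"],s["wrist_torque"]])
F=np.array(F);print(s["tool_pos"],F.mean(0).round(3),(F.std(0)/len(F)**.5).round(3))
E
python3 -m inch '[0,0,-1,0,0,0,0,-2,0,0,0,0,-3,0,0,0,0,-4,0,0,0,0,-5,0,0,0,0,-6,0,0,0,0,-7,0,0,0,0,-8,0,0,0,0,-9,0,0,0,0,-10,0,0]' && python3 -m inch '[0,0,0,0,0,0,0,0,0,0,0,0,0,0,0]'; python3 f.py 20
```

```text
t: 15.07
tool_pos: [0.527, -0.0168, 0.2293]
orientation: [3.068, 0.676, 0.0]
force: [0.2, -0.0, -0.6]
opening: 0.0174
gripper_force: 40.0
t: 15.32
tool_pos: [0.527, -0.0168, 0.2294]
orientation: [3.068, 0.676, 0.0]
force: [1.1, 0.2, -1.0]
opening: 0.0177
gripper_force: 40.0
[ 0.52694389 -0.01679468  0.22931628] [ 0.906 -0.161 -0.345 -0.071 -0.194  0.01 ] [0.097 0.107 0.095 0.008 0.009 0.007]
```

```bash
python3 -m inch '[0.3,0,-0.5,0,0,0.6,-0.1,-1,0,0,0.9,-0.1,-1.5,0,0,1.2,-0.2,-2,0,0,1.5,-0.2,-2.5,0,0,1.8,-0.3,-2.5,0,0,1.8,-0.3,-2.5,0,0,1.8,-0.3,-2.5,0,0,1.8,-0.3,-2.5,0,0]'; python3 f.py 20
```

```text
t: 17.07
tool_pos: [0.5286, -0.0169, 0.2268]
orientation: [-3.067, -0.676, 0.0]
force: [-1.1, 2.6, 0.5]
opening: 0.0176
gripper_force: 40.0
[ 0.52871686 -0.01702258  0.22680216] [-2.285  3.609 -0.265  0.751  0.483 -0.008] [0.111 0.174 0.077 0.024 0.008 0.007]
```

```bash
python3 -m inch '[-0.2,0.1,0,0,0,-0.4,0.2,0,0,0,-0.6,0.3,0,0,0,-0.8,0.4,0,0,0,-1,0.5,0,0,0,-1,0.5,0,0,0,-1,0.5,0,0,0,-1,0.5,0,0,0,-1,0.5,0,0,0]'; python3 f.py 20
```

```text
t: 18.82
tool_pos: [0.5283, -0.0168, 0.2271]
orientation: [3.067, 0.676, 0.002]
force: [4.9, 0.9, -0.0]
opening: 0.018
gripper_force: 40.0
[ 0.52821654 -0.01681546  0.22711102] [ 5.212e+00  6.560e-01 -2.140e-01  1.670e-01 -1.091e+00  5.000e-03] [0.101 0.108 0.094 0.009 0.007 0.006]
```

```bash
python3 -m inch '[0.2,0,0,0,0,0.4,0,0,0,0,0.5,0,0,0,0,0.6,0,0,0,0,0.6,0,0,0,0,0.6,0,0,0,0]'; python3 f.py 15
```

```text
t: 20.32
tool_pos: [0.5283, -0.0167, 0.2267]
orientation: [3.068, 0.676, -0.0]
force: [4.0, -0.6, 0.3]
opening: 0.0179
gripper_force: 40.0
[ 0.52831663 -0.01666807  0.22681549] [ 3.771 -0.728 -0.125 -0.175 -0.784  0.008] [0.127 0.109 0.136 0.017 0.012 0.009]
```

```bash
python3 -m inch '[0.2,0,0,0,0,0.4,0,0,0,0,0.6,0,0,0,0,0.8,0,0,0,0,1,0,0,0,0,1,0,0,0,0,1,0,0,0,0]'; python3 f.py 15
```

```text
t: 21.65
tool_pos: [0.5289, -0.0164, 0.2265]
orientation: [-3.067, -0.676, 0.002]
force: [-1.4, 0.9, -0.7]
opening: 0.0182
gripper_force: 40.0
[ 0.52928702 -0.01648413  0.22677391] [-1.711  1.93  -0.26   0.358  0.347 -0.004] [0.165 0.209 0.179 0.037 0.018 0.009]
```

```bash
python3 -m inch '[-0.1,0.1,-0.3,0,0,-0.2,0.2,-0.6,0,0,-0.2,0.2,-0.9,0,0,-0.2,0.2,-1.2,0,0,-0.2,0.2,-1.5,0,0,-0.2,0.2,-1.5,0,0,-0.2,0.2,-1.5,0,0,-0.2,0.2,-1.5,0,0]' 20 && python3 f.py 8 && python3 -m inch '[0,0,0,0,0,0,0,0,0,0,0,0,0,0,0,0,0,0,0,0]' 8 && python3 -m inch '[0,0,0,0,0,0,0,0,0,0,0,0,0,0,0,0,0,0,0,0]' 3 && python3 f.py 15
```

```text
t: 23.07
tool_pos: [0.5293, -0.0165, 0.2254]
orientation: [3.068, 0.676, 0.001]
force: [0.7, 1.1, 0.8]
opening: 0.0176
gripper_force: 20.0
[ 0.52927462 -0.01646227  0.22540712] [ 0.891  0.822 -0.127  0.173 -0.168 -0.008] [0.133 0.091 0.081 0.011 0.017 0.008]
t: 23.8
tool_pos: [0.5292, -0.0165, 0.2254]
orientation: [3.068, 0.676, 0.0]
force: [1.4, 1.3, 0.8]
opening: 0.0179
gripper_force: 8.0
t: 24.13
tool_pos: [0.5291, -0.0165, 0.2253]
orientation: [3.068, 0.676, -0.0]
force: [0.9, 1.0, 0.2]
opening: 0.0178
gripper_force: 3.0
[ 0.52913697 -0.01643829  0.22532429] [ 1.166 -0.04  -0.068  0.023 -0.214 -0.01 ] [0.088 0.163 0.121 0.008 0.006 0.006]
```

The spring now carries the whole weight (Fz about 0) and the lateral force is small. Next I open gently.

```bash
python3 -m inch '[0,0,0,0,15,0,0,0,0,18,0,0,0,0,19,0,0,0,0,20,0,0,0,0,21,0,0,0,0,22,0,0,0,0,23,0,0,0,0,25,0,0,0,0,28,0,0,0,0,32]' && python3 -m inch '[0,0,0,0,36,0,0,0,0,40,0,0,0,0,45,0,0,0,0,50,0,0,0,0,50,0,0,0,0,50,0,0,0,0,50,0,0,0,0,50,0,0,0,0,50,0,0,0,0,50]'
python3 - <<'E'
from plant import robot, read_camera
import cv2,numpy as np
ims=[]
for i in range(9):
    c=read_camera("side")
    if i in(0,8): ims.append(cv2.resize(c["image"][137:257,222:302],(400,600),interpolation=cv2.INTER_CUBIC))
cv2.imwrite("pics/c5.png",np.hstack(ims)); s=robot.read_state();print(s["force"],s["opening"])
E
```

```text
t: 25.72
tool_pos: [0.5291, -0.0164, 0.2253]
orientation: [-3.068, -0.676, 0.0]
force: [0.3, 1.0, 0.1]
opening: 0.0283
gripper_force: 0.0
t: 26.55
tool_pos: [0.5291, -0.0164, 0.2253]
orientation: [-3.068, -0.676, 0.0]
force: [0.1, -0.1, -0.8]
opening: 0.0462
gripper_force: 0.0
[0.28305575 0.22157835 0.00686626] 0.04673234123721604
```

View pics/c5.png

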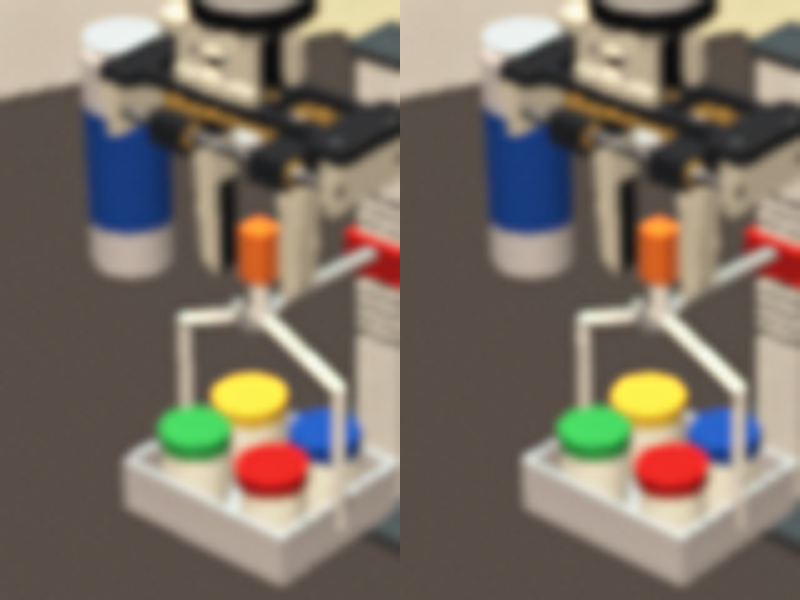

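Both frames look the same: the caddy hangs upright and still on the hook with the fingers clear on both sides. I'll withdraw straight up.

```bash
python3 -m inch '[0,0,3,0,50,0,0,8,0,50,0,0,15,0,50,0,0,24,0,50,0,0,34,0,50,0,0,46,0,50,0,0,60,0,50,0,0,75,0,50,0,0,90,0,50,0,0,100,0,50]' && python3 -m inch '[0,0,20,0,50,0,0,30,0,50,0,0,30,0,50,0,0,30,0,50,0,0,30,0,50,0,0,30,0,50,0,0,30,0,50,0,0,30,0,50,0,0,30,0,50,0,0,30,0,50]' && python3 -m inch '[0,0,0,0,50,0,0,0,0,50,0,0,0,0,50,0,0,0,0,50,0,0,0,0,50,0,0,0,0,50,0,0,0,0,50,0,0,0,0,50,0,0,0,0,50,0,0,0,0,50]'
python3 - <<'E'
from plant import robot, read_camera
import cv2,numpy as np
ims=[]
for i in range(9):
    c=read_camera("side"); ims.append(c["image"].astype(float))
d=np.abs(sum(ims[:3])/3-sum(ims[-3:])/3)[150:260,230:340]
print("motion",d.mean(),d.max())
cv2.imwrite("pics/c6.png",cv2.resize(c["image"][97:257,222:342],(450,600),interpolation=cv2.INTER_CUBIC))
E
```

```text
t: 27.83
tool_pos: [0.5297, -0.0165, 0.3283]
orientation: [3.067, 0.676, 0.004]
force: [0.3, 1.1, -0.0]
opening: 0.0466
gripper_force: 0.0
t: 28.67
tool_pos: [0.5291, -0.0164, 0.355]
orientation: [-3.068, -0.676, 0.001]
force: [0.0, 0.3, -0.0]
opening: 0.0465
gripper_force: 0.0
t: 29.5
tool_pos: [0.5291, -0.0164, 0.3553]
orientation: [3.068, 0.676, 0.0]
force: [-0.2, 0.1, -1.2]
opening: 0.0464
gripper_force: 0.0
motion 0.29284664830119367 1.6666666666666856
```

View pics/c6.png

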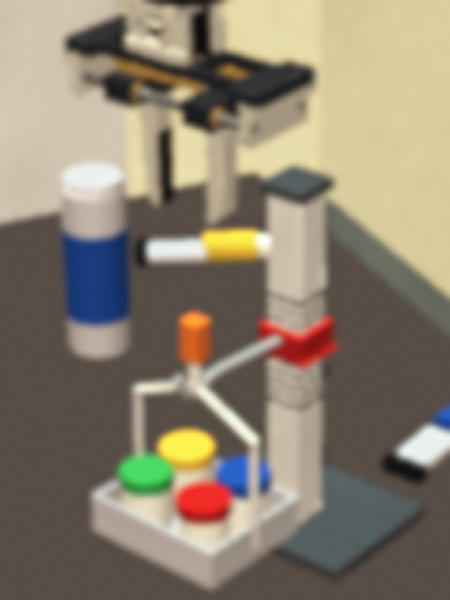

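The caddy hangs free, upright and motionless on the hook, and the gripper is well clear of it.

```bash
python3 -c "
from plant import job
print(job.close_job())"
```

```text
the job is handed in; nothing more can be done
None
```

The job is handed in: the caddy (about 0.6 kg) hangs free, upright and still on the scale's hook, with the pointer about 50 mm down by the arm's travel; handing in returned no verdict.

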